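Open the square washer jar in the bracing holder

TASK

The lid of the square jar of washers is on too tight to open on the loose, so stand the jar in the square bracing holder, fully down on its floor, with the lid still on. Then unscrew the lid (anticlockwise seen from above), stop turning when the thread lets go, lift it straight up and finish still holding it in the gripper, level and about 3 cm above the open mouth, with the jar left standing in the holder. Leave the round jars and the loose fittings where they are.

Things in the scene. Friction and masses are not known exactly. Their poses are not given: they have to be found in the camera images.
- jar: The square jar: clear plastic, full of brass washers, the only jar with a square body. Body 66 x 66 mm, 80 mm high, edges rounded 6 mm; 0.3 to 0.5 kg. Origin: centre of the underside; z up, x and y square to the sides. It can be carried by its lid, which stays tight when not turned.
- lid: The square jar's round steel screw lid, finely ribbed, 64 mm in diameter, 30 mm high, 0.06 kg, open below. Origin: centre of its lower edge, which when tight sits 83 mm above the jar's underside, 3 mm above the jar's flat shoulder. z up; when tight its x axis lies along the jar's x.
- lid_top (a point): Centre of the lid's top, 30 mm above its lower edge (113 mm above the jar's underside when tight). The thread: turned anticlockwise from above by 60 degrees relative to the jar the lid lets go; at 95 degrees its lugs strike the next thread, so one turn of 75 to 85 degrees is right. It need not rise while turning; about 1 N m turns it. Let go, it lifts straight off.
- jar_mouth (a point): Centre of the rim of the jar's round neck (46 mm across), 105 mm above the jar's underside. A springy white seal ring on the rim pushes the lid up with about 22 N; with the lid off it stands 8 mm proud of the rim.
- holder: The bracing holder, fixed to the counter: aluminium base plate 130 x 130 x 10 mm with a square well of four walls, 71 x 71 mm inside (2.5 mm to spare on each side of the jar; the jar can turn some 8 degrees in it). Wall tops at 35 mm, lips above flared outward to 43 mm. Origin: centre of the underside; x and y square to the walls. The jar fits any of four ways round.
- holder_floor (a point): Centre of the floor of the holder's well, 10 mm above the counter; the jar's underside comes to rest here.
- jar_round_a: Bystander: the larger round jar, 68 mm in diameter, 98 mm high, steel top. Origin: centre of the underside.
- jar_round_b: Bystander: the smaller round jar, 60 mm in diameter, 80 mm high, steel top. Origin: centre of the underside.
- nipple: Bystander: upright brass hex nipple, 38 mm high, 31 mm across. Origin: centre of the underside.
- hosetail: Bystander: upright brass hose tail, 44 mm high, 35 mm across. Origin: centre of the underside.
- elbow: Bystander: brass elbow lying flat, 26 mm high, arms 32 mm along its x and y. Origin: under the bend.
- collar: Bystander: brass collar ring, 48 mm across, 22 mm high. Origin: centre of the underside.
- nut: Bystander: brass hex nut, 42 mm across, 12 mm high. Origin: centre of the underside.
- valve: Bystander: brass ball valve with a lever, lying, 76 mm long, 42 mm high. Origin: under its middle.

How it is judged:
By the outcome, as a careful person would: the job done as asked, in the order asked, and still so for the second after the job is handed in, while the arm keeps its last pose, push and grip.
It also fails if it takes over 48 s, if anything falls off the work surface, if the arm or the gripper's body presses on something with over 40 N, if the wrist force passes 120 N, or if a joint passes its speed limit or range.

ROBOT

A 6-joint arm with a two-finger parallel gripper is mounted at the origin on the work surface. World frame = base frame: x ahead of the robot, y to its left, z up, the work surface at z = 0. Lengths are in m, angles in rad, forces in N, time in s.
With the tool pointing down it reaches from about 0.425 to 0.925 m from the base axis. Payload 12.5 kg.
Tool frame: the origin (TCP) lies midway between the tips of the shut fingers; the grasp point (between the pads) lies 19 mm behind it; z points along the fingers, y is the line along which they close (so a half turn about z gives the same grasp; the last joint's range is limited). The gripper opens to 85 mm and grips with 20 to 120 N. Pads are 22 mm wide; open, the fingers measure 114 mm over their backs; the gripper's body (76 mm by 85 mm) begins 54 mm behind the grasp point. The pads swing forward as they close: fully open they stand 13 mm farther back than shut.
Start: joints at [-1.28, 0.491, 1.559, -0, 1.092, -0.106], TCP at [0.242, -0.576, 0.231] pointing down, gripper open.
Joint ranges: [-3.1, 3.1], [-0.84, 2.19], [0.05, 2.79], [-1.13, 4.28], [0.06, 2.93], [-2.69, 2.69]. Speed limits (rad/s): [2.22, 2.22, 2.79, 3.14, 3.14, 3.14].

INTERFACE

Orientations are given as a unit quaternion [w, x, y, z].
In Python, from plant import ctrl gives the robot as it stands. The module is installed in compiled form; this text tells all that it offers.
- The arm moves only by the tool send_rows, never from a script. Its argument "steps" is a list of rows, each a list of 3 entries, a list of its own where there are three numbers: the turn, a rotation vector about the tool's x, y, z in rad, then the shift along the tool's x, y, z in mm, then the closure in counts, from 0 (fully open) to 255 (shut). In form: [[[rx, ry, rz], [dx, dy, dz], grip], ...]. A call has 1 to 10 rows; each row is the pose to reach, as a shift and turn from the pose commanded when the call began, along the tool's axes at that moment; what a row does not reach only later rows make up. A row lasts 1/8 s, in which the tool goes at most 62.5 mm and 10.7 degrees, less where a joint would pass 70% of its speed; a pose out of reach is approached as far as the arm can. A call with a gripper value outside its range is refused whole. The fingers move at their own pace and stop on an object; "force" is the grip in N (left out, the last holds). Time passes only in rows, so rows that repeat a pose let the fingers close. It gives the time, the measured TCP pose, the force, the opening and the grip force at its end, in the units of the state.
- ctrl.state(): the state, without advancing time (a new reading comes with each control period).
- ctrl.grab_frame(name): name is "scene" or "top" or "wrist"; returns a dict with "image" (480x640x3 uint8, red, green, blue), "mtx" (3x3 intrinsics, pixels), "D" ([k1, k2, p1, p2, k3] as OpenCV has them; the pictures are not rectified), "R" (3x3) and "t" (3): a world point X has camera coordinates R X + t; the wrist camera has in their place "tool_from_camera" (4x4, takes a point from camera to tool coordinates, whose origin is the TCP and whose axes are the flange's). Camera axes: x right, y down, z forward; pixel columns grow to the right and rows downward; lengths in m; the calibration is good to about 2 mm. A picture is of the moment at which its call begins: read the wrist's pose just before it. There is no depth.
- ctrl.job_done(): hands the job in; it is judged then, once.
Trained networks look in the newest picture that a camera, given by its name, has taken for a name from the list of things; names that differ only in an ending like _2 or _b are one class to them, and where a whole thing is asked for, a point or a joint stands for the part that bears it (a point fixed in the world has none). Each returns a list of dicts, best first, with "p" (0 to 1); they miss things now and then, are a little off and sometimes report something else, mostly with a low value. They report only what shows in the picture. A call takes as long as a camera call.
- ctrl.search_frame(camera, name): "box" ([left, top, right, bottom] in pixels, round what is visible of it).
- ctrl.mark_of(camera, name): "uv" ([column, row] in pixels: a listed point, or the origin of a listed thing).
The state is a dict: "time": time; "joints": joint angles; "joint_vel": joint speeds; "effort": joint torques, N m; "ee_pos": TCP position; "eef_rot": TCP orientation; "ft_force": force on the tool from outside, world axes, zero at the start; "torque": the same for the moment, N m; "gripper_width": finger opening in m; "grasp_force": force on a finger pad.
Only numpy, scipy, OpenCV 4.12 (cv2) and the standard library are available. Lean on these libraries where they do the work, as an engineer would, in place of code of your own. Each camera call takes 0.05 s, during which the arm holds its last target. There are 200 camera calls.

## Working session

There is one attempt and no reset: what is moved stays moved. The work goes in short steps, Python scripts to look and compute and a tool call to move; the robot and the scene stay as the last step left them, time stands still between calls to the robot, and variables do not carry over. Pictures are saved under pics/ and viewed, at most 10 in all, crops included, and the job is handed in when it is done.

Besides the shell and the picture viewer there is one more tool, called after ">>>" as a command line: name --argument value ..., lists and objects as JSON in quotes. send_rows: Moves the arm, as the interface text tells. Its arguments: {"type":"object","properties":{"steps":{"type":"array"},"force":{"type":"number"}},"required":["steps"]}

```bash
mkdir -p pics
cat > h.py <<'E'
import numpy as np, cv2
from scipy.spatial.transform import Rotation as Ro
from plant import ctrl
def rot(s):
    q=s["eef_rot"]; return Ro.from_quat([q[1],q[2],q[3],q[0]]).as_matrix()
def cam(f,s):
    """returns R,t world->cam"""
    if "R" in f: return np.array(f["R"]),np.array(f["t"])
    T=np.eye(4);T[:3,:3]=rot(s);T[:3,3]=s["ee_pos"]
    W=np.linalg.inv(T@np.array(f["tool_from_camera"])); return W[:3,:3],W[:3,3]
def ray(f,s,uv,z):
    R,t=cam(f,s)
    p=cv2.undistortPoints(np.array([[uv]],float),np.array(f["mtx"]),np.array(f["D"]))[0,0]
    d=R.T@np.array([p[0],p[1],1]); c=-R.T@t
    return c+d*(z-c[2])/d[2]
def proj(f,s,X):
    R,t=cam(f,s)
    return cv2.projectPoints(np.array(X,float).reshape(-1,3),cv2.Rodrigues(R)[0],t,np.array(f["mtx"]),np.array(f["D"]))[0][:,0]
def grab(n):
    s=ctrl.state(); f=ctrl.grab_frame(n); return f,s
def save(f,n): cv2.imwrite("pics/"+n,cv2.cvtColor(f["image"],cv2.COLOR_RGB2BGR))
E
python3 - <<'E'
from h import *
H=dict(jar=0,lid=.083,lid_top=.113,holder=0,holder_floor=.01,jar_mouth=.105)
fs=[]
for n in("top","scene"):
    f,s=grab(n); save(f,n+".png"); fs.append(f["image"])
    for k in H:
        for m in ctrl.mark_of(n,k)[:2]: print(n,k,np.round(m["uv"]),round(m["p"],2),ray(f,s,m["uv"],H[k]).round(3))
    for k in("jar","holder","jar_round_a"):
        for m in ctrl.search_frame(n,k)[:2]: print(n,k,np.round(m["box"]),round(m["p"],2))
E
```

```text
top jar [416. 205.] 0.96 [ 0.641 -0.156  0.   ]
top jar [502. 294.] 0.24 [ 0.462 -0.315  0.   ]
top lid [421. 194.] 0.95 [ 0.641 -0.152  0.083]
top lid_top [424. 191.] 0.98 [ 0.639 -0.152  0.113]
top lid_top [150. 178.] 0.55 [0.668 0.347 0.113]
top holder [227. 233.] 0.61 [0.587 0.227 0.   ]
top holder_floor [226. 230.] 0.58 [0.589 0.226 0.01 ]
top jar [397. 176. 433. 222.] 0.82
top holder [184. 188. 273. 275.] 0.74
top jar_round_a [484. 269. 540. 310.] 0.88
top jar_round_a [344. 288. 384. 319.] 0.64
scene jar [233. 251.] 0.63 [ 0.644 -0.155  0.   ]
scene lid [232. 226.] 0.87 [ 0.64  -0.146  0.083]
scene lid_top [228. 213.] 0.68 [ 0.641 -0.155  0.113]
scene holder [372. 356.] 0.78 [0.591 0.231 0.   ]
scene holder_floor [375. 349.] 0.57 [0.581 0.228 0.01 ]
scene jar [214. 227. 250. 265.] 0.76
scene holder [328. 316. 414. 392.] 0.8
scene jar_round_a [242. 142. 274. 191.] 0.97
scene jar_round_a [324. 202. 350. 246.] 0.7
```

View pics/top.png

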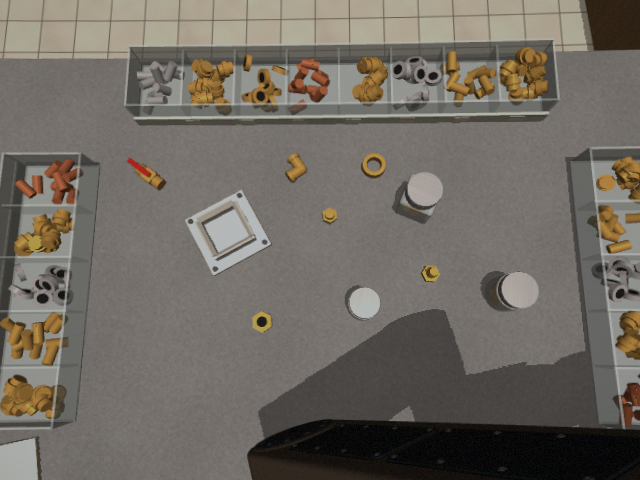

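View pics/scene.png

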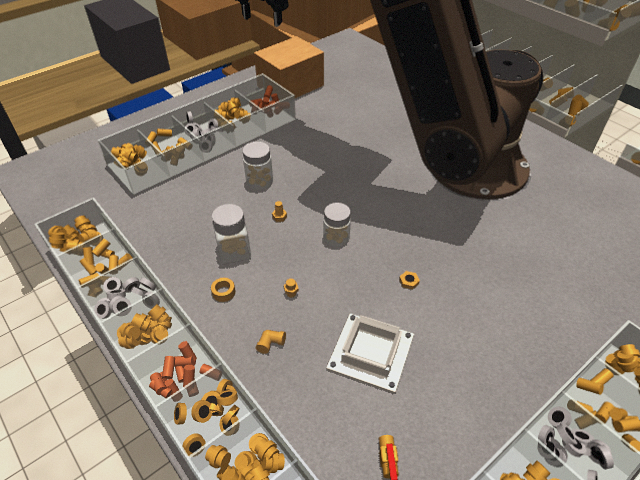

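The top view shows the jar at about (424,191), and the holder at (227,232) rotated on the counter. The scene view agrees with both. Next I measure the holder yaw and work out the move above the jar.

```bash
cat >> h.py <<'E'
def rel(s,pos,yaw):
    """tool down, tool x axis at world yaw; returns rotvec and shift mm in current tool axes"""
    R=rot(s); x=np.array([np.cos(yaw),np.sin(yaw),0]); z=np.array([0,0,-1.]); T=np.c_[x,np.cross(z,x),z]
    return Ro.from_matrix(R.T@T).as_rotvec().round(3), (R.T@(np.array(pos)-s["ee_pos"])*1000).round(1)
def yawof(s): R=rot(s); return np.arctan2(R[1,0],R[0,0])
E
python3 - <<'E'
from h import *
f,s=grab("top")
print("state",np.round(s["joints"],3),np.round(s["ee_pos"],4),rot(s).round(3).tolist(),np.degrees(yawof(s)))
g=cv2.cvtColor(f["image"],cv2.COLOR_RGB2GRAY)
m=np.zeros_like(g); m[185:280,180:278]=(g[185:280,180:278]>150)*255
c=max(cv2.findContours(m,cv2.RETR_EXTERNAL,cv2.CHAIN_APPROX_NONE)[0],key=cv2.contourArea)
P=np.array([ray(f,s,p[0],.01)[:2] for p in c],np.float32)
print(cv2.minAreaRect(P*1000))
w=ctrl.grab_frame("wrist"); print(np.array(w["tool_from_camera"]).round(3),w["mtx"][0][0])
for y in (-30,0,-60): print(y,rel(s,[.64,-.153,.26],np.radians(y)))
E
```

```text
state [-1.28   0.491  1.559  0.     1.092 -0.106] [ 0.2416 -0.5765  0.2313] [[0.922, 0.386, 0.0], [0.386, -0.922, -0.0], [-0.0, 0.0, -1.0]] 22.735482729549297
((587.2476196289062, 223.37802124023438), (128.5086669921875, 129.49623107910156), 28.986980438232422)
[[ 0.002 -0.946 -0.325  0.083]
 [ 1.     0.002  0.     0.001]
 [ 0.    -0.325  0.946 -0.142]
 [ 0.     0.     0.     1.   ]] 362.8952080470975
-30 (array([ 0.  , -0.  ,  0.92]), array([ 531.1, -236.6,  -28.7]))
0 (array([ 0.   , -0.   ,  0.397]), array([ 531.1, -236.6,  -28.7]))
-60 (array([ 0.   , -0.   ,  1.444]), array([ 531.1, -236.6,  -28.7]))
```

>>> send_rows --steps '[[[0,0,0],[62,-28,0],0],[[0,0,0],[531,-236,20],0],[[0,0,0],[531,-236,20],0],[[0,0,0],[531,-236,20],0],[[0,0,0],[531,-236,20],0],[[0,0,0],[531,-236,20],0],[[0,0,0],[531,-236,20],0],[[0,0,0],[531,-236,20],0],[[0,0,0],[531,-236,20],0],[[0,0,0],[531,-236,20],0]]'

```text
time: 2.35
ee_pos: [0.6418, -0.1507, 0.2108]
eef_rot: [-0.0, 0.98, 0.199, -0.0]
ft_force: [-0.7, -0.7, -0.3]
gripper_width: 0.0858
grasp_force: 0.0
```

Run:
```python
from h import *
f,s=grab("wrist"); save(f,"w1.png")
print(s["time"],np.round(s["ee_pos"],4),np.degrees(yawof(s)),np.abs(s["joint_vel"]).max(),np.round(s["ft_force"],1))
for k,z in dict(lid_top=.113,lid=.083,jar=0).items():
    for m in ctrl.mark_of("wrist",k)[:1]: print(k,np.round(m["uv"]),round(m["p"],2),ray(f,s,m["uv"],z).round(4))
```

```text
2.35 [ 0.6418 -0.1507  0.2108] 22.913475076886797 0.18269511322235166 [-0.7 -0.7 -0.3]
lid [332. 234.] 0.83 [ 0.641  -0.1563  0.083 ]
jar [  8. 292.] 0.24 [ 0.4065  0.1498 -0.    ]
```

View pics/w1.png

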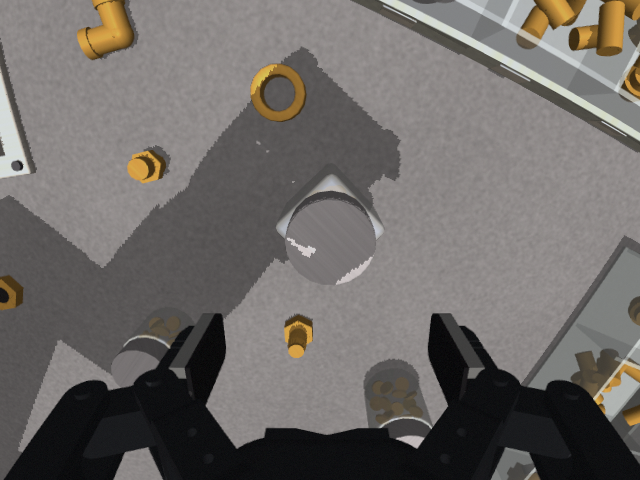

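The wrist view shows the lid's top centred at about (331,240). The square shoulder's corners are at (277,230), (331,176) and (383,233), so the jar's sides are about 45° to the tool axes.

Run:
```python
from h import *
s=ctrl.state(); f=ctrl.grab_frame("wrist")
c=ray(f,s,[331,240],.113); print("lidc",c.round(4))
P=np.array([ray(f,s,u,.077)[:2] for u in([277,230],[331,176],[383,233])]); print(P.round(4))
d=P[2]-P[0]; print("len",np.linalg.norm(d),"jar yaw mod 90",(np.degrees(np.arctan2(d[1],d[0]))+45)%90, "mid",(P[0]+P[2])/2)
# circle fit of lid rim: project test
for c in (c,[.641,-.153,.113]):
  a=np.linspace(0,2*np.pi,8,endpoint=False)
  print(proj(f,s,np.c_[c[0]+.032*np.cos(a),c[1]+.032*np.sin(a),0*a+.113]).round(0).tolist())
print(rel(s,[c[0],c[1],.08],yawof(s)))
```

```text
lidc [ 0.6432 -0.1568  0.113 ]
[[ 0.6232 -0.119 ]
 [ 0.6794 -0.1419]
 [ 0.6538 -0.1979]]
len 0.08466733283456739 jar yaw mod 90 66.14976168235896 mid [ 0.63852318 -0.15846738]
[[350.0, 198.0], [313.0, 198.0], [288.0, 223.0], [289.0, 256.0], [314.0, 278.0], [347.0, 279.0], [372.0, 257.0], [374.0, 223.0]]
[[343.0, 199.0], [307.0, 199.0], [282.0, 224.0], [283.0, 257.0], [308.0, 279.0], [341.0, 279.0], [366.0, 257.0], [368.0, 224.0]]
(array([0.   , 0.001, 0.   ]), array([  1.9,  -0.6, 131.2]))
```

>>> send_rows --steps '[[[0,0,0],[4,1,50],0],[[0,0,0],[4,1,100],0],[[0,0,0],[4,1,131],0],[[0,0,0],[4,1,131],0],[[0,0,0],[4,1,131],255],[[0,0,0],[4,1,131],255],[[0,0,0],[4,1,131],255],[[0,0,0],[4,1,131],255]]' --force 90

```text
time: 3.6
ee_pos: [0.6448, -0.1533, 0.0828]
eef_rot: [0.001, 0.98, 0.197, 0.001]
ft_force: [-2.4, 1.3, 5.9]
gripper_width: 0.062
grasp_force: 97.0
```

>>> send_rows --steps '[[[0,0,0],[0,0,-10],255],[[0,0,0],[0,0,-50],255],[[0,0,0],[0,0,-90],255],[[0,0,0],[0,0,-90],255],[[0,0,0],[0,0,-90],255],[[0,0,0],[0,0,-90],255]]'

```text
time: 4.35
ee_pos: [0.6435, -0.1528, 0.1688]
eef_rot: [-0.001, 0.98, 0.197, -0.001]
ft_force: [0.0, 0.0, -5.4]
gripper_width: 0.0618
grasp_force: 100.4
```

Run:
```python
from h import *
f,s=grab("wrist"); save(f,"w2.png")
print(s["time"],np.round(s["ee_pos"],4),rot(s).round(3)[:,2],np.degrees(yawof(s)),np.round(s["ft_force"],1),np.round(s["torque"],2),s["gripper_width"])
for k in("jar","lid"):print(ctrl.search_frame("wrist",k)[:1])
```

```text
4.35 [ 0.6435 -0.1528  0.1688] [-0.002  0.001 -1.   ] 22.73220233808803 [ 0.   0.  -5.4] [-0.01 -0.05  0.01] 0.06182353319756971
[{'box': [233.6, 188.5, 414.8, 303.5], 'p': 0.67}]
[{'box': [242.9, 252.7, 412.5, 425.4], 'p': 0.81}]
```

View pics/w2.png

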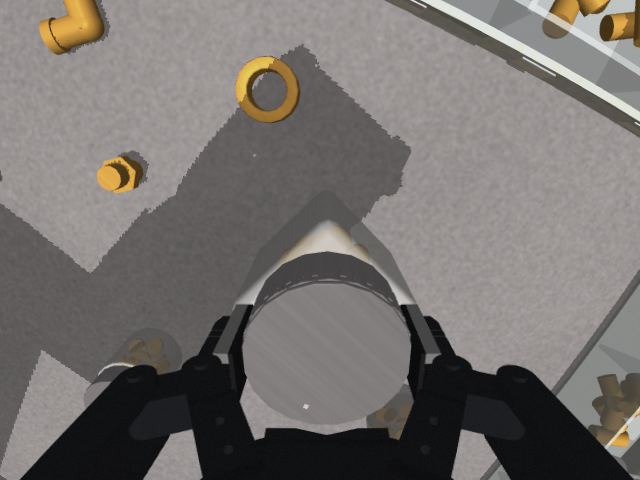

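Run:
```python
from h import *
f,s=grab("wrist")
print(np.round(s["ee_pos"],4),np.round(s["ft_force"],1))
R=rot(s);e=np.array(s["ee_pos"]); z0=e[2]-.0828
T=lambda uv,z: (R.T@(ray(f,s,uv,z0+z)-e)*1000).round(1)
print("lid top centre",T([327,351.5],.113),"edges",T([243,352],.113),T([411,352],.113),T([327,279],.113),T([327,424],.113))
for z in(.077,.08): print("apex",T([329,219],z))
print("bottom apex",T([328,190],.0))
# predicted outline if yaw=45 and lid centred
for xo in (0,2,4):
  for z in(.08,0):
    X=np.array([[43.5+xo,0,0]])/1000; X=(R@X.T).T+e; X[:,2]=z0+z; print(xo,z,proj(f,s,X).round(0))
w=ctrl.grab_frame("top"); save(w,"t2.png")
print(ctrl.mark_of("top","holder_floor")[:1])
```

```text
[ 0.6439 -0.1529  0.1692] [-0.6  0.4 -3.4]
lid top centre [  2.6   0.9 -30.2] edges [  2.1 -30.1 -30.2] [  2.3  31.8 -30.2] [ 31.9   0.8 -30.2] [-32.6   0.9 -30.2]
apex [43.   1.6  5.7]
apex [43.8  1.6  2.7]
bottom apex [40.7  1.5 82.7]
0 0.08 [[325. 220.]]
0 0 [[326. 185.]]
2 0.08 [[325. 215.]]
2 0 [[326. 182.]]
4 0.08 [[325. 210.]]
4 0 [[326. 179.]]
[]
```

The jar hangs straight in the grip: the lid is centred within 1 mm and the body apex at (329,219) gives a jar yaw of about 67°. Next I carry it beside the holder and turn it to align.

>>> send_rows --steps '[[[0,0,0.1],[0,-30,0],255],[[0,0,0.25],[0,-90,0],255],[[0,0,0.42],[0,-150,0],255],[[0,0,0.58],[0,-210,0],255],[[0,0,0.658],[0,-270,0],255],[[0,0,0.658],[0,-330,0],255],[[0,0,0.658],[0,-390,0],255],[[0,0,0.658],[-2,-430,0],255],[[0,0,0.658],[-2,-444,0],255],[[0,0,0.658],[-2,-444,0],255]]'

```text
time: 5.9
ee_pos: [0.4707, 0.2561, 0.1703]
eef_rot: [0.0, 0.992, -0.13, 0.0]
ft_force: [0.2, -0.2, -4.4]
gripper_width: 0.0617
grasp_force: 100.4
```

>>> send_rows --steps '[[[0,0,0],[0,0,0],255],[[0,0,0],[0,0,0],255]]'

```text
time: 6.15
ee_pos: [0.4713, 0.2548, 0.1702]
eef_rot: [0.0, 0.991, -0.131, 0.0]
ft_force: [0.6, 0.2, -3.8]
gripper_width: 0.062
grasp_force: 100.4
```

Run:
```python
from h import *
f,s=grab("wrist"); save(f,"w3.png")
print(s["time"],np.round(s["ee_pos"],4),np.degrees(yawof(s)),np.round(s["ft_force"],1),np.round(s["joints"],2),np.abs(s["joint_vel"]).max())
np.savez("w3.npz",e=s["ee_pos"],q=s["eef_rot"])
for k,z in dict(holder_floor=.01,holder=0).items():
    for m in ctrl.mark_of("wrist",k)[:1]: print(k,np.round(m["uv"]),round(m["p"],2),ray(f,s,m["uv"],z).round(4))
```

```text
6.15 [0.4713 0.2548 0.1702] -15.054333043792251 [ 0.6  0.2 -3.8] [ 0.37  0.44  1.85 -0.    0.86  2.21] 0.0052916283321102825
holder_floor [328.  68.] 0.85 [0.588  0.2219 0.01  ]
holder [328.  73.] 0.91 [0.5857 0.2225 0.    ]
```

View pics/w3.png

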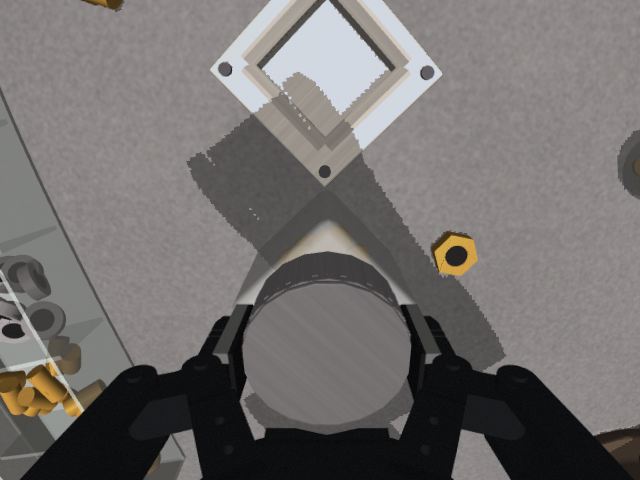

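The wrist view shows the plate corners at (210,70), (442,73) and (325,186), and the holes at (225,69), (427,73) and (324,172). The jar is aligned with the holder by eye.

Run:
```python
from h import *
f,s=grab("wrist"); R=rot(s); e=np.array(s["ee_pos"])
for l,r,b in(([210,70],[442,73],[325,186.5]),([225,69],[427,73],[324,172])):
    P=[(ray(f,s,u,.01)) for u in(l,r,b)]; d=(P[1]-P[0]); c=(P[0]+P[1])/2; v=P[2]-c
    n=np.linalg.norm(d[:2])/2; cb=P[2]-v/np.linalg.norm(v)*n
    print("c",c.round(4),"via b",cb.round(4),"side",np.linalg.norm(d)/2**.5,"yaw",(np.degrees(np.arctan2(d[1],d[0]))+45)%90,(np.degrees(np.arctan2(v[1],v[0]))+45)%90, "tool shift",(R.T@(c-e)*1000).round(1))
g=ctrl.grab_frame("wrist")
# jar apex now
z0=e[2]-.0828
print("apex",(R.T@(ray(f,s,[328,219],z0+.08)-e)*1000).round(1), "tool yaw",np.degrees(yawof(s)),e)
```

```text
c [0.5866 0.2238 0.01  ] via b [0.586 0.224 0.01 ] side 0.1271293244655637 yaw 29.38792397656242 29.48578146345821 tool shift [119.7   0.3 160.2]
c [0.5867 0.2238 0.01  ] via b [0.5863 0.2239 0.01  ] side 0.11047140097833849 yaw 29.01817105170869 28.78933292461832 tool shift [119.9   0.3 160.2]
apex [44.1  1.3  2.8] tool yaw -15.023869692436579 [0.47105884 0.25519002 0.17023336]
```

>>> send_rows --steps '[[[0,0,0],[40,0,0],255],[[0,0,0],[90,0,0],255],[[0,0,0],[120,-0.4,0],255],[[0,0,0],[120,-0.4,25],255],[[0,0,0],[120,-0.4,37],255],[[0,0,0],[120,-0.4,37],255],[[0,0,0],[120,-0.4,37],255]]'

```text
time: 7.28
ee_pos: [0.5869, 0.2255, 0.134]
eef_rot: [-0.0, 0.992, -0.13, 0.0]
ft_force: [0.3, 0.4, -4.0]
gripper_width: 0.0618
grasp_force: 100.3
```

Run:
```python
from h import *
s=ctrl.state(); print(np.round(s["ee_pos"],4),rel(s,[.5866,.2238,.0928],np.radians(-15)))
f=ctrl.grab_frame("scene"); cv2.imwrite("pics/s4.png",cv2.cvtColor(cv2.resize(f["image"][180:420,270:480],None,fx=2.4,fy=2.4,interpolation=cv2.INTER_CUBIC),cv2.COLOR_RGB2BGR))
```

```text
[0.5869 0.2255 0.134 ] (array([-0.   , -0.001,  0.001]), array([ 0.1,  1.7, 41.2]))
```

View pics/s4.png

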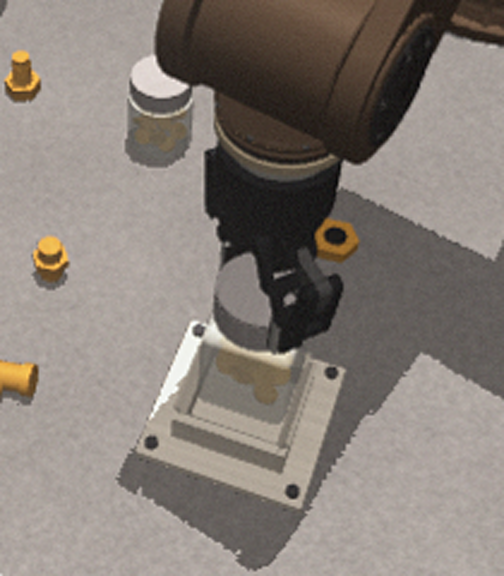

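>>> send_rows --steps '[[[0,0,0],[0,1,4],255],[[0,0,0],[0,1,8],255],[[0,0,0],[0,1,12],255],[[0,0,0],[0,1,16],255],[[0,0,0],[0,1,20],255],[[0,0,0],[0,1,20],255]]'

```text
time: 8.07
ee_pos: [0.5864, 0.2241, 0.1128]
eef_rot: [0.0, 0.991, -0.13, -0.0]
ft_force: [-0.1, -0.6, -4.8]
gripper_width: 0.0622
grasp_force: 100.4
```

>>> send_rows --steps '[[[0,0,0],[0,0,5],255],[[0,0,0],[0,0,10],255],[[0,0,0],[0,0,14],255],[[0,0,0],[0,0,17],255],[[0,0,0],[0,0,18.5],255],[[0,0,0],[0,0,18.5],255]]'

```text
time: 8.82
ee_pos: [0.5864, 0.2242, 0.0946]
eef_rot: [0.0, 0.991, -0.13, -0.0]
ft_force: [0.0, -1.1, -5.8]
gripper_width: 0.0622
grasp_force: 100.4
```

>>> send_rows --steps '[[[0,0,0],[0,0,1],255],[[0,0,0],[0,0,2],255],[[0,0,0],[0,0,3],255],[[0,0,0],[0,0,3],255]]'

```text
time: 9.32
ee_pos: [0.587, 0.2245, 0.0929]
eef_rot: [-0.0, 0.991, -0.13, 0.001]
ft_force: [-0.3, -0.9, 5.4]
gripper_width: 0.062
grasp_force: 101.5
```

>>> send_rows --steps '[[[0,0,-0.1],[0,0,0.5],255],[[0,0,-0.22],[0,0,0.5],255],[[0,0,-0.36],[0,0,0.5],255],[[0,0,-0.5],[0,0,0.5],255],[[0,0,-0.62],[0,0,0.5],255],[[0,0,-0.7],[0,0,0.5],255]]' --force 120

```text
time: 10.07
ee_pos: [0.5882, 0.2249, 0.0938]
eef_rot: [-0.0, 0.976, 0.219, 0.003]
ft_force: [-0.2, 0.0, 16.8]
gripper_width: 0.0618
grasp_force: 128.1
```

Run:
```python
from h import *
f,s=grab("wrist"); save(f,"w5.png")
print(s["time"],np.round(s["ee_pos"],4),np.degrees(yawof(s)),np.round(s["ft_force"],1),np.round(s["torque"],2),np.round(s["joints"],2),s["gripper_width"],s["grasp_force"])
```

```text
10.075 [0.5882 0.2249 0.0938] 25.296694725079654 [-0.2  0.  16.8] [-0.11 -0.11 -0.21] [0.26 0.65 1.68 0.   0.81 1.39] 0.06184505431955971 128.11044120418956
```

View pics/w5.png

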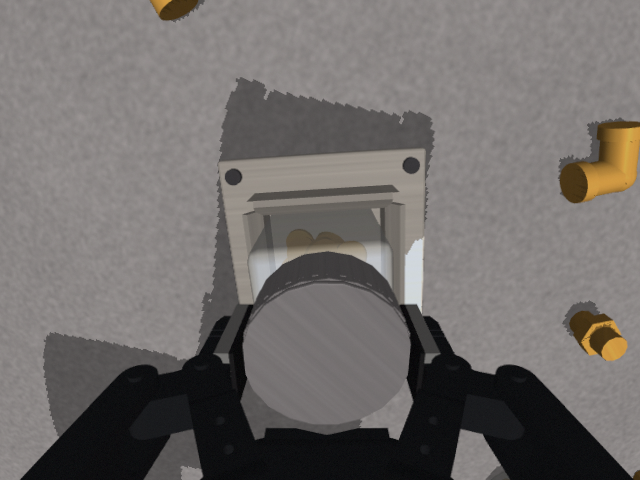

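The wrist view shows the lid face at (327,351) with its brush lines still fixed relative to the fingers, so there's no slip. The jar sits inside the walls, with its shoulder at (320,250).

>>> send_rows --steps '[[[0,0,-0.12],[0,0,0],255],[[0,0,-0.26],[0,0,0],255],[[0,0,-0.4],[0,0,0],255],[[0,0,-0.54],[0,0,0],255],[[0,0,-0.66],[0,0,0],255],[[0,0,-0.75],[0,0,0],255],[[0,0,-0.75],[0,0,0],255],[[0,0,-0.75],[0,0,0],255]]'

```text
time: 11.12
ee_pos: [0.5878, 0.2253, 0.094]
eef_rot: [0.001, 0.828, 0.56, 0.003]
ft_force: [-2.0, 3.0, 18.5]
gripper_width: 0.0619
grasp_force: 128.3
```

Run:
```python
from h import *
f,s=grab("wrist"); save(f,"w6.png")
print(s["time"],np.round(s["ee_pos"],4),np.degrees(yawof(s)),np.round(s["ft_force"],1),np.round(s["torque"],2),s["gripper_width"],s["grasp_force"])
```

```text
11.125 [0.5878 0.2253 0.094 ] 68.1274570921978 [-2.   3.  18.5] [0.41 0.27 0.18] 0.06188148236981707 128.31306847030646
```

View pics/w6.png

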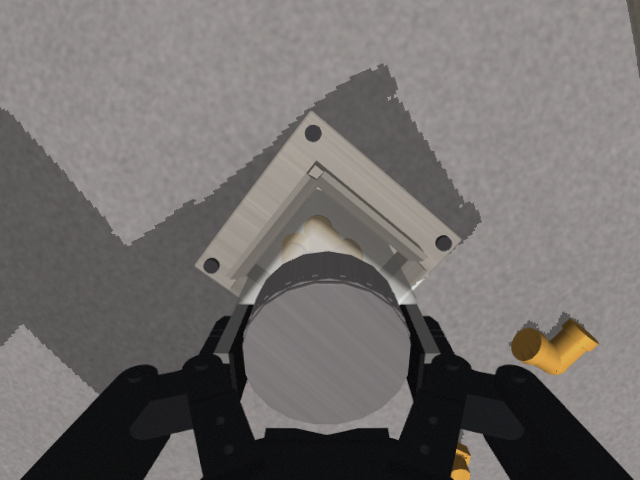

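>>> send_rows --steps '[[[0,0,0],[0,0,-2],255],[[0,0,0],[0,0,-5],255],[[0,0,0],[0,0,-9],255],[[0,0,0],[0,0,-14],255],[[0,0,0],[0,0,-14],255]]'

```text
time: 11.8
ee_pos: [0.5866, 0.2241, 0.1056]
eef_rot: [0.0, 0.828, 0.56, 0.0]
ft_force: [0.4, 0.1, -1.1]
gripper_width: 0.0615
grasp_force: 129.9
```

>>> send_rows --steps '[[[0,0,0],[0,0,-8],255],[[0,0,0],[0,0,-18],255],[[0,0,0],[0,0,-28],255],[[0,0,0],[0,0,-36],255],[[0,0,0],[0,0,-39],255],[[0,0,0],[0,0,-39],255],[[0,0,0],[0,0,-39],255]]'

```text
time: 12.68
ee_pos: [0.5864, 0.2242, 0.144]
eef_rot: [-0.0, 0.828, 0.56, -0.0]
ft_force: [0.3, -0.6, -0.8]
gripper_width: 0.0617
grasp_force: 130.8
```

Run:
```python
from h import *
f,s=grab("scene"); cv2.imwrite("pics/s7.png",cv2.cvtColor(cv2.resize(f["image"][180:420,270:480],None,fx=2.4,fy=2.4,interpolation=cv2.INTER_CUBIC),cv2.COLOR_RGB2BGR))
print(s["time"],np.round(s["ee_pos"],4),rot(s)[:,2].round(3),np.round(s["ft_force"],1),s["gripper_width"],s["grasp_force"])
for k,z in dict(jar_mouth=.115,lid=.145).items():
    for m in ctrl.mark_of("scene",k)[:1]: print(k,np.round(m["uv"]),round(m["p"],2),ray(f,s,m["uv"],z).round(4))
```

```text
12.675 [0.5864 0.2242 0.144 ] [-0. -0. -1.] [ 0.3 -0.6 -0.8] 0.061736061319898894 130.83349677559454
jar_mouth [378. 317.] 0.62 [0.5843 0.2262 0.115 ]
lid [378. 309.] 0.84 [0.589  0.2288 0.145 ]
```

View pics/s7.png

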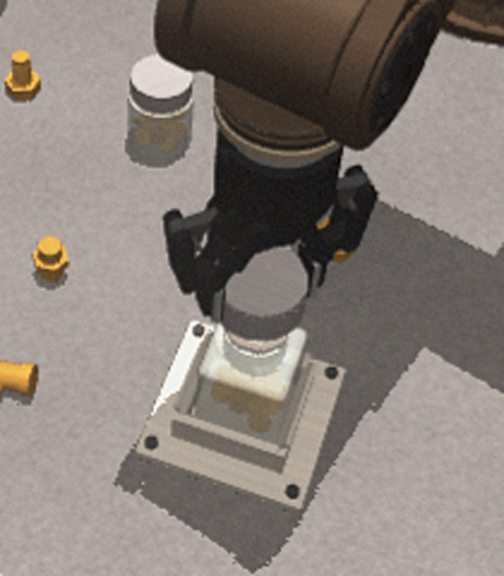

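The picture shows the jar standing in the holder with its white seal ring at about (258,340), and the lid held level above it at (265,295). I'm handing the job in.

```bash
python3 -c "
from plant import ctrl
print(ctrl.job_done())"
```

```text
the job is handed in; nothing more can be done
None
```

I stood the square jar fully down in the holder, turned its lid about 83° until the thread let go, and handed the job in at about 12.7 s, with the lid held level about 3 cm above the open mouth (no verdict came back).

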